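Load the label template into the tacker

ROBOT

A 6-joint arm with a two-finger parallel gripper is mounted at the origin on the work surface. World frame = base frame: x ahead of the robot, y to its left, z up, the work surface at z = 0. Lengths are in m, angles in degrees, forces in N, time in s.
With the tool pointing down it reaches from about 0.35 to 0.775 m from the base axis. Payload 5.5 kg.
Tool frame: the origin (TCP) lies at the very end of the fingers, on their centre line; the grasp point (between the pads) lies 19 mm behind it (tcp_to_grasp is the distance from the TCP to the grasp point, in m); z points along the fingers, y is the line along which they close (so a half turn about z gives the same grasp; the last joint's range is limited). The gripper opens to 85 mm and grips with 20 to 120 N. Pads are 22 mm wide; open, the fingers measure 114 mm over their backs; the gripper's body (76 mm by 85 mm) begins 54 mm behind the grasp point. The pads swing forward as they close: fully open they stand 13 mm farther back than shut.
Start: joints at [-76.009, 17.945, 2.641, 74.691, 0, 82.002], TCP at [0.215, -0.533, 0.231] pointing down, gripper open.
Joint ranges: [-158.12, 158.12], [-49.38, 96.58], [-58.88, 72.47], [-126.05, 133.96], [-84.25, 85.87], [-180, 180]. Speed limits (degrees/s): [147.25, 147.25, 180, 180, 180, 180].

INTERFACE

Orientations are given as a 3x3 rotation matrix whose columns are the frame's x, y, z axes.
In Python, from station import * gives the robot as it stands.
- The arm moves only by the tool send_rows, never from a script. Its argument "targets" is a list of rows, each a list of 2 entries, a list of its own where there are three numbers: the shift along the tool's x, y, z normalised to -1 to 1, where 1 is 50 cm, then the turn, a rotation vector about the tool's x, y, z normalised to -1 to 1, where 1 is pi rad. In form: [[[dx, dy, dz], [rx, ry, rz]], ...]. A call has 1 to 12 rows; each row is the pose to reach, as a shift and turn from the pose commanded when the call began, along the tool's axes at that moment, turning the shorter way round; what a row does not reach only later rows make up. A row lasts 1/10 s, in which the tool goes at most 50 mm and 8.59 degrees, less where a joint would pass 70% of its speed; a pose out of reach is approached as far as the arm can. A call with a number of a shift or a turn outside -1 to 1 is refused whole. A call with a gripper value outside its range is refused whole. "fingers" is the opening, from 0 (shut) to 1 (fully open), set as the call begins (left out, the last holds). The fingers move at their own pace and stop on an object; "force" is the grip in N (left out, the last holds). Time passes only in rows, so rows that repeat a pose let the fingers close. It gives the time, the measured TCP pose, the force, the opening and the grip force at its end, in the units of the state.
- observe(): the state, without advancing time (a new reading comes with each control period).
- snapshot(name): name is "side" or "top" or "wrist"; returns a dict with "image" (480x640x3 uint8, red, green, blue), "K" (3x3 intrinsics, pixels), "rvec" (rotation vector, rad) and "tvec" (3), from world to camera coordinates, as OpenCV has them; the wrist camera has in their place "tool_from_camera" (4x4, takes a point from camera to tool coordinates, whose origin is the TCP and whose axes are the flange's). Camera axes: x right, y down, z forward; pixel columns grow to the right and rows downward; lengths in m; the calibration is good to about 2 mm. A picture is of the moment at which its call begins: read the wrist's pose just before it. There is no depth.
- hand_in(): hands the job in; it is judged then, once.
The state is a dict: "time_s": time; "joint_positions": joint angles; "qvel": joint speeds; "effort": joint torques, N m; "ee_pos": TCP position; "tool_rot": TCP orientation; "contact_force": force on the tool from outside, world axes, zero at the start; "moment": the same for the moment, N m; "grip_width": opening from 0.0 (shut) to 1.0 (fully open); "finger_force": force on a finger pad.
Only numpy, scipy, OpenCV 4.12 (cv2) and the standard library are available. Lean on these libraries where they do the work, as an engineer would, in place of code of your own. Each camera call takes 0.05 s, during which the arm holds its last target. There are 200 camera calls.

TASK

Lay the long narrow label template (not the short wide one) flat in the mouth of the label tacker's guide and push it from behind under the low arm until it is fully home against the stop beyond, home switch pressed in, and let it go. The stop is clamped at a different place for each job, so feel for it: the sprung presser shoe under the arm drags only lightly, the stop is solid, and the template must be pressed home gently, never rammed. Leave the other things on the table where they are.

Things in the scene. Friction and masses are not known exactly. Their poses are not given: they have to be found in the camera images.
- template_center (a point): Centre (half-way up) of the loose label template to load: aluminium plate with square ends, 160 mm long (x axis) x 57 mm wide (y) x 14 mm thick (z up), 0.13 to 0.25 kg, black rubber strip and two dark dots on top. Both ends are alike: either may go first. Starts flat on the table.
- guide_mouth (a point): On the label tacker: middle of its guide's mouth, on top of its steel bed, 12 mm over the table. x runs along the guide, the way to push; y left; z up. Bed: x -130 to 230 mm, y -80 to 80 mm. Rails 11 mm high, inner faces 60 mm apart (y -30, +30), from x = 25 to 225 mm; from x = -3 to 27 mm they flare out, to about 76 mm apart at the tips.
- tunnel (a point): Middle of the tunnel, on the bed 85 mm beyond guide_mouth, same axes. The grey arm bridges the guide from x = -30 to +30 mm; underside 18 mm, top 50 mm over the bed. A sprung steel shoe with turned-up toes hangs from it to 12 mm over the bed; the template lifts it 2 mm (2.4 N) and needs roughly 2 to 6 N of push while under it.
- home_pin (a joint): Home switch: light sprung steel pin (about 1 N) standing 4 mm out of the edge stop's face. 0 = out, 0.004 m = flush, template touching the stop. The solid dark stop, 52 mm wide, 16 mm high, is clamped across the guide, its face 155 to 180 mm beyond guide_mouth, not measured: the home template's rear edge is at x = -5 to 20 mm there. The shoe's drag keeps the template home.
- tacker: The whole label tacker, fixed, at a new place and yaw each time; origin at table level under guide_mouth, same axes. A motor column 140 mm high stands left of the guide at y = 100 to 190 mm, x = 40 to 178 mm, with thread pins to 190 mm. Pushing the template home takes under 15 N; 25 N is ramming.
- template: The label template as a body; origin at the centre of its underside, axes as template_center.
- short_template: the other template: same aluminium, 100 x 72 x 14 mm, black disc on top; not wanted, leave it; origin at the centre of its underside; leave it alone
- spool: thread spool standing, 44 mm across, 50 mm high; origin at the centre of its underside; leave it alone
- button_jar: glass jar, 60 mm across, 85 mm high; origin at the centre of its underside; leave it alone
- bobbin: steel bobbin, 22 mm across, 12 mm high; origin at the centre of its underside; leave it alone
- chalk: white chalk block 50 x 40 x 9 mm; origin at the centre of its underside; leave it alone
- shears: tailor's shears lying flat, about 230 mm long, 75 mm wide, 12 mm high; origin at the pivot; leave it alone
- tape_case: round white tape-measure case, 54 mm across, 16 mm high; origin at the centre of its underside; leave it alone
There are look-alikes about, which are no part of the job. What is shaped like the template but brown is not meant.

How it is judged (in metres and radians):
On the way:
1. the label template lies flat on the bed with its front end between the guide rails, not yet home (y of template_center in the frame of guide_mouth between -0.004 and 0.004 m and z of template_center in the frame of guide_mouth between 0.004 and 0.01 m and angle between the x axis of template_center and the x axis of guide_mouth, either way round below 0.06 rad and x of template_center in the frame of guide_mouth between -0.075 and 0.05 m and angle between template_center's own z axis and vertical below 0.05 rad), for 0.1 s.
At the end, for the whole second after the job is handed in: The label template lies flat between the guide rails under the arm (within 4 mm of the middle line, 0.06 rad of its direction), the home pin is pressed at least 2.5 of its 4 mm, and the template is at rest and released (value of joint home_pin above 0.0025 m and x of template_center in the frame of guide_mouth above 0.06 m and y of template_center in the frame of guide_mouth between -0.004 and 0.004 m and z of template_center in the frame of guide_mouth between 0.004 and 0.01 m and angle between the x axis of template_center and the x axis of guide_mouth, either way round below 0.06 rad and angle between template_center's own z axis and vertical below 0.05 rad and linear speed of template below 0.01 m/s and not (contact force between the fingers and template above 0.2 N)); the robot touches nothing.
It fails at once if the label template is rammed: pushed by the fingers with more than 25 N in the last stretch (template centre more than 70 mm past the guide mouth) (contact force between the fingers and template above 25 N and x of template_center in the frame of guide_mouth above 0.07 m).
It fails at once if a bystander is moved more than 25 mm (distance of any of short_template, spool, button_jar, bobbin, chalk, shears, tape_case from where it was at the start of the episode above 0.025 m).
It also fails if it takes over 67 s, if anything falls off the work surface, if the arm or the gripper's body presses on something with over 40 N, if the wrist force passes 120 N, or if a joint passes its speed limit or range.

## Working session

There is one attempt and no reset: what is moved stays moved. The work goes in short steps, Python scripts to look and compute and a tool call to move; the robot and the scene stay as the last step left them, time stands still between calls to the robot, and variables do not carry over. Pictures are saved under pics/ and viewed, at most 13 in all, crops included, and the job is handed in when it is done.

Besides the shell and the picture viewer there is one more tool, called by a JSON object that holds its "api" and its "payload", one argument or row to a line. send_rows: Moves the arm, as the interface text tells. Its arguments: {"type":"object","properties":{"targets":{"type":"array"},"fingers":{"type":"number"},"force":{"type":"number"}},"required":["targets"]}

```bash
mkdir -p pics; ls
python3 - <<'E'
from station import *
import cv2,pickle
o=observe();print({k:o[k] for k in('time_s','ee_pos','tool_rot','contact_force','grip_width')})
d={}
for n in('top','side'):
    s=snapshot(n);d[n]=s;cv2.imwrite(f'pics/{n}0.png',s['image'][:,:,::-1]);print(n,s['K'],s['rvec'],s['tvec'])
pickle.dump(d,open('s0.pkl','wb'))
E
```

```text
pics
{'time_s': 0.0, 'ee_pos': array([ 0.21518481, -0.53265986,  0.23040588]), 'tool_rot': array([[ 9.27237961e-01,  3.74472373e-01, -4.52984639e-04],
       [ 3.74472567e-01, -9.27236299e-01,  1.77272545e-03],
       [ 2.43812906e-04, -1.81336865e-03, -9.99998326e-01]]), 'contact_force': array([-0.01615563, -0.12547483,  0.20065187]), 'grip_width': 0.9971435305359405}
top [[459.82862579   0.         316.26927835]
 [  0.         459.82862579 237.90127468]
 [  0.           0.           1.        ]] [ 2.13937232 -2.15301493  0.15915298] [-0.02647943  0.54770087  1.10035467]
side [[459.87766485   0.         313.21451041]
 [  0.         459.87766485 235.85897293]
 [  0.           0.           1.        ]] [ 2.24643969 -0.06701312  0.03268444] [-0.53801646  0.03831888  1.33370235]
```

View pics/top0.png

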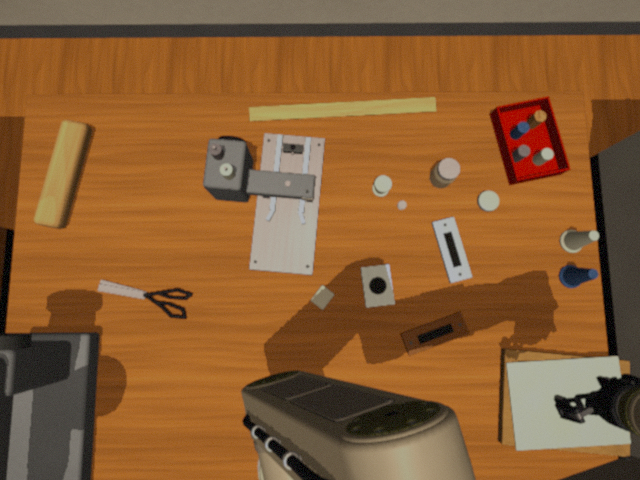

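View pics/side0.png

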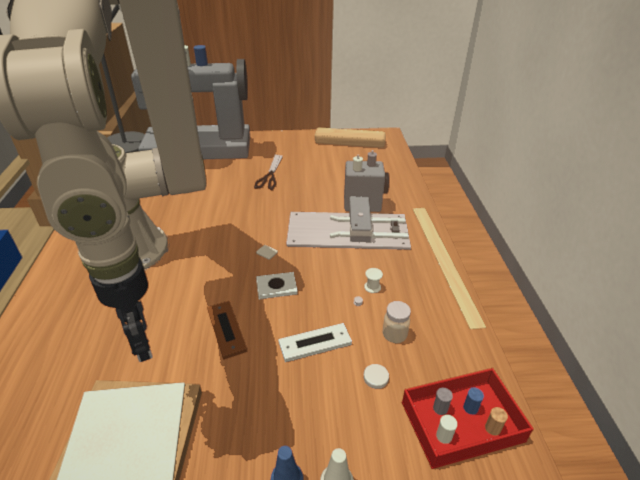

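The top view shows three candidates:
- silver plate with a strip and two dots at (452,250)
- silver, short and wide, with a disc at (377,286)
- brown one with a strip at (435,333)

The first fits the description: long, narrow, aluminium, with a rubber strip. The tacker's bed is around (287,205), with its guide pointing up the image. I'll confirm with a crop and measure.

```bash
cat > h.py <<'E'
import numpy as np,cv2,pickle
def ray(s,uv,z):
    R=cv2.Rodrigues(np.array(s['rvec'],float))[0];t=np.array(s['tvec'],float).ravel()
    uv=np.atleast_2d(np.array(uv,float));d=np.c_[uv,np.ones(len(uv))]@np.linalg.inv(s['K']).T@R
    c=-R.T@t;return c+d*((z-c[2])/d[:,2])[:,None]
E
python3 - <<'E'
from h import *
d=pickle.load(open('s0.pkl','rb'));s=d['top'];im=s['image']
a=cv2.resize(im[120:300,200:340],None,fx=3.3,fy=3.3,interpolation=cv2.INTER_CUBIC)
b=cv2.resize(im[205:295,420:490],None,fx=4.4,fy=4.4,interpolation=cv2.INTER_CUBIC)
c=np.zeros((594,800,3),np.uint8);c[:a.shape[0],:a.shape[1]]=a;c[:b.shape[0],480:480+b.shape[1]]=b
cv2.imwrite('pics/crop0.png',c[:,:,::-1])
hsv=cv2.cvtColor(im,cv2.COLOR_RGB2HSV)
m=((hsv[...,1]<90)&(hsv[...,2]>110)).astype(np.uint8)
for name,box,z in(('tmpl',(420,205,490,295),.014),('short',(355,258,402,312),.014),('bed',(235,125,335,285),.012)):
    x0,y0,x1,y1=box;mm=np.zeros_like(m);mm[y0:y1,x0:x1]=m[y0:y1,x0:x1]
    cs=cv2.findContours(mm,cv2.RETR_EXTERNAL,cv2.CHAIN_APPROX_NONE)[0];c=max(cs,key=cv2.contourArea)
    w=ray(s,c[:,0],z)[:,:2].astype(np.float32)
    r=cv2.minAreaRect(w);print(name,r,cv2.minAreaRect(c));print(cv2.boxPoints(r).round(4).tolist())
for s_ in('top','side'):
    s=d[s_];print(s_,'cam',-cv2.Rodrigues(s['rvec'])[0].T@s['tvec'])
E
```

```text
tmpl ((0.5205778479576111, -0.37205731868743896), (0.16209585964679718, 0.06037957966327667), 14.14897632598877) ((451.6881408691406, 249.29360961914062), (64.94062042236328, 23.75409507751465), 73.3007583618164)
[[0.43459999561309814, -0.3625999987125397], [0.44940000772476196, -0.421099990606308], [0.6065000295639038, -0.3815000057220459], [0.5917999744415283, -0.3230000138282776]]
short ((0.4306297302246094, -0.18160730600357056), (0.10114262998104095, 0.07367148995399475), 6.434224605560303) ((377.22930908203125, 285.46942138671875), (40.904666900634766, 29.406423568725586), 82.40535736083984)
[[0.37619999051094055, -0.15070000290870667], [0.38449999690055847, -0.22390000522136688], [0.48500001430511475, -0.21250000596046448], [0.47679999470710754, -0.13930000364780426]]
bed ((0.646756112575531, 0.057119522243738174), (0.18737855553627014, 0.36094966530799866), 84.54829406738281) ((282.1552734375, 203.09597778320312), (72.55812072753906, 137.42611694335938), 5.152081489562988)
[[0.45820000767707825, -0.01899999938905239], [0.8174999952316284, -0.053300000727176666], [0.8353000283241272, 0.133200004696846], [0.47600001096725464, 0.16750000417232513]]
top cam [ 0.38121454 -0.02749805  1.16849354]
side cam [ 0.47595515 -1.04637526  0.86501879]
```

View pics/crop0.png

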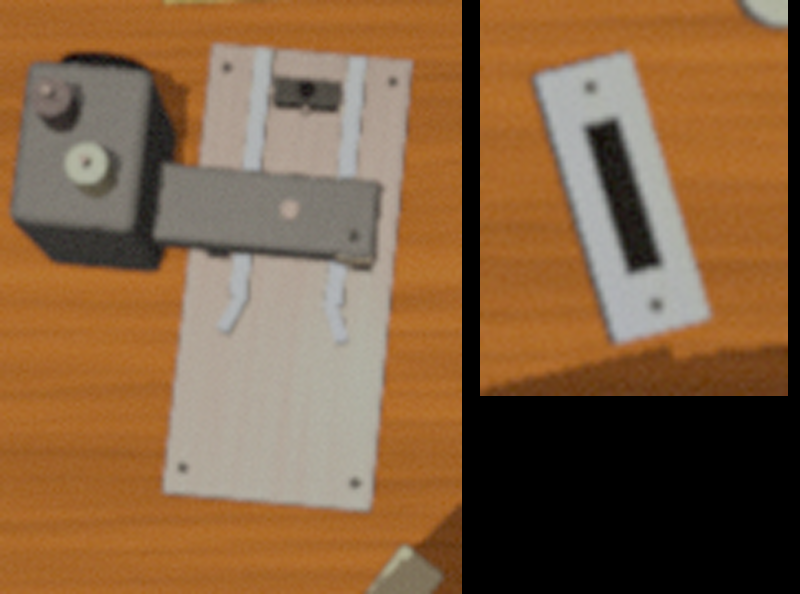

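The crop confirms it: a silver plate with a black strip and two dots, 160 x 57 (measured 162 x 60). The stop is at crop (305,90), beyond the arm. Next I'll fit the tacker frame from the bed edges and check it against the rails.

Run:
```python
from h import *
d=pickle.load(open('s0.pkl','rb'));s=d['top'];im=s['image']
hsv=cv2.cvtColor(im,cv2.COLOR_RGB2HSV)
m=((hsv[...,1]<90)&(hsv[...,2]>110)).astype(np.uint8)
mm=np.zeros_like(m);mm[125:285,235:335]=m[125:285,235:335]
c=max(cv2.findContours(mm,cv2.RETR_EXTERNAL,cv2.CHAIN_APPROX_NONE)[0],key=cv2.contourArea)[:,0]
w=ray(s,c,.012)[:,:2]
cr=ray(s,np.array([[212,44],[412,60],[371,511],[163,493]])/3.3+[200,120],.012)[:,:2]
print('corners',cr.round(4).tolist())
L=[]
for i in range(4):
    p,q=cr[i],cr[(i+1)%4];u=(q-p)/np.linalg.norm(q-p);n=np.array([-u[1],u[0]])
    t=(w-p)@u;k=(abs((w-p)@n)<.005)&(t>.02)&(t<np.linalg.norm(q-p)-.02)
    f=cv2.fitLine(w[k].astype(np.float32),cv2.DIST_HUBER,0,.001,.001).ravel();L.append(f)
    print(i,k.sum(),np.degrees(np.arctan2(f[1],f[0])).round(2),f[2:].round(4))
yaw=np.median([np.degrees(np.arctan(L[i][1]/L[i][0])) for i in(1,3)]);print('yaw',yaw)
a=np.radians(yaw);ex=np.array([np.cos(a),np.sin(a)]);ey=np.array([-ex[1],ex[0]])
# offsets of edges: far/near along ex, right/left along ey (at their mid points)
fx,nx=L[0][2:]@ex,L[2][2:]@ex;ry,ly=L[1][2:]@ey,L[3][2:]@ey
print('length',fx-nx,'width',ly-ry)
ox=(fx-.230+nx+.130)/2;oy=(ry+ly)/2;O=ox*ex+oy*ey;print('origin',O)
np.savez('fr.npz',O=O,ex=ex,ey=ey,yaw=yaw)
# rails: bluish
v,u=np.mgrid[125:285,235:335];p=im[125:285,235:335].astype(int)
k=(p[...,2]-p[...,0]>8)&(p.sum(2)>330)
q=ray(s,np.c_[u[k],v[k]],.023)[:,:2]-O;X,Y=q@ex,q@ey
for lo in np.arange(-.02,.23,.02):
    r=(X>=lo)&(X<lo+.02)&(abs(Y)<.06);yy=Y[r]
    print(round(lo,2),[(len(z),*np.percentile(z,[5,50,95]).round(4)) for z in(yy[yy<0],yy[yy>0]) if len(z)])
dk=(p.sum(2)<200);q=ray(s,np.c_[u[dk],v[dk]],.028)[:,:2]-O;X,Y=q@ex,q@ey
r=(abs(Y)<.024)&(X>.14)&(X<.21);print('stop',np.percentile(X[r],[2,10,50,90,98]),r.sum(),np.percentile(Y[r],[2,50,98]))
# template by edge fit
t=np.array([.52058,-.37206]);print('tmpl in guide',(t-O)@ex,(t-O)@ey)
```

```text
corners [[0.8305, 0.105], [0.8162, -0.0543], [0.4579, -0.0198], [0.4726, 0.1388]]
0 46 83.94 [0.8212 0.0073]
1 121 -5.45 [ 0.6355 -0.0345]
2 47 84.72 [0.4682 0.0726]
3 103 -5.74 [0.6402 0.1235]
yaw -5.596799
length 0.35774484 width 0.1577086
origin [0.5953125  0.04868653]
-0.02 []
0.0 []
0.02 []
0.04 []
0.06 []
0.08 []
0.1 []
0.12 []
0.14 []
0.16 []
0.18 []
0.2 []
0.22 []
stop [0.17977185 0.18018509 0.18843123 0.19657535 0.19805637] 46 [-0.02088122 -0.0001821   0.01840628]
tmpl in guide -0.03334194670610445 -0.4260292338565071
```

```bash
cat >> h.py <<'E'
from scipy.spatial.transform import Rotation as Ro
f=np.load('fr.npz') if __import__('os').path.exists('fr.npz') else None
def G(x,y,z): return np.r_[f['O']+x*f['ex']+y*f['ey'],z+.012]
def delta(o,p,yaw):
    R=np.array(o['tool_rot']);a=np.radians(yaw);c,s=np.cos(a),np.sin(a)
    T=np.array([[c,s,0],[s,-c,0],[0,0,-1.]])
    d=R.T@(np.array(p)-o['ee_pos']);r=Ro.from_matrix(R.T@T).as_rotvec()
    print('shift',(d/.5).round(4).tolist(),'turn',(r/np.pi).round(4).tolist(),'mm',(d*1000).round(1),'deg',np.degrees(r).round(2))
def show(o):
    p=np.array(o['ee_pos']);q=p[:2]-f['O'];R=np.array(o['tool_rot'])
    print('t',round(o['time_s'],2),'p',p.round(4),'guide',(q@f['ex']).round(4),(q@f['ey']).round(4),'yaw',np.degrees(np.arctan2(R[1,0],R[0,0])).round(2),'F',np.round(o['contact_force'],1),'grip',round(o['grip_width'],3),np.round(o['finger_force'],1))
E
python3 - <<'E'
from h import *;from station import *
delta(observe(),[.5206,-.3721,.15],14.15)
E
```

```text
shift [0.6866, -0.0689, 0.1612] turn [-0.0005, -0.0001, 0.0435] mm [343.3 -34.5  80.6] deg [-0.1  -0.01  7.84]
```

{"api": "send_rows", "payload": {
  "targets": [
    [[0.6866,-0.0689,0.1612],[-0.0005,-0.0001,0.0435]],
    [[0.6866,-0.0689,0.1612],[-0.0005,-0.0001,0.0435]],
    [[0.6866,-0.0689,0.1612],[-0.0005,-0.0001,0.0435]],
    [[0.6866,-0.0689,0.1612],[-0.0005,-0.0001,0.0435]],
    [[0.6866,-0.0689,0.1612],[-0.0005,-0.0001,0.0435]],
    [[0.6866,-0.0689,0.1612],[-0.0005,-0.0001,0.0435]],
    [[0.6866,-0.0689,0.1612],[-0.0005,-0.0001,0.0435]],
    [[0.6866,-0.0689,0.1612],[-0.0005,-0.0001,0.0435]],
    [[0.6866,-0.0689,0.1612],[-0.0005,-0.0001,0.0435]],
    [[0.6866,-0.0689,0.1612],[-0.0005,-0.0001,0.0435]],
    [[0.6866,-0.0689,0.1612],[-0.0005,-0.0001,0.0435]],
    [[0.6866,-0.0689,0.1612],[-0.0005,-0.0001,0.0435]]
  ],
  "fingers": 1
}}

```text
time_s: 1.3
ee_pos: [0.5197, -0.3739, 0.1513]
tool_rot: [[0.97, 0.242, 0.001], [0.242, -0.97, -0.002], [0.0, 0.002, -1.0]]
contact_force: [0.5, -1.0, 0.3]
grip_width: 0.998
finger_force: 0.0
```

Run:
```python
from h import *;from station import *
o=observe();show(o);s=snapshot('wrist');im=s['image'];cv2.imwrite('pics/w1.png',im[:,:,::-1])
T=np.array(s['tool_from_camera']);R=np.array(o['tool_rot']);W=R@T[:3,:3];C=R@T[:3,3]+o['ee_pos']
hsv=cv2.cvtColor(im,cv2.COLOR_RGB2HSV);m=((hsv[...,1]<70)&(hsv[...,2]>110)).astype(np.uint8)
print('cam',C)
for c in cv2.findContours(m,cv2.RETR_EXTERNAL,cv2.CHAIN_APPROX_NONE)[0]:
    if cv2.contourArea(c)<3000:continue
    d=np.c_[c[:,0],np.ones(len(c))]@np.linalg.inv(s['K']).T@W.T
    w=C+d*((.014-C[2])/d[:,2])[:,None]
    print(cv2.boundingRect(c),cv2.minAreaRect(w[:,:2].astype(np.float32)))
```

```text
t 1.3 p [ 0.5197 -0.3739  0.1513] guide -0.0341 -0.428 yaw 14.03 F [ 0.5 -1.   0.3] grip 0.998 0.0
cam [ 0.60087248 -0.35322287  0.29532902]
(13, 202, 101, 122) ((0.4294578433036804, -0.1795348823070526), (0.09948837012052536, 0.07126111537218094), 6.5738654136657715)
(282, 108, 80, 201) ((0.5197042226791382, -0.3708080053329468), (0.16009779274463654, 0.05703575909137726), 14.247119903564453)
(470, 39, 77, 82) ((0.6458898782730103, -0.4719792902469635), (0.05201404169201851, 0.05164379999041557), 14.081867218017578)
```

View pics/w1.png

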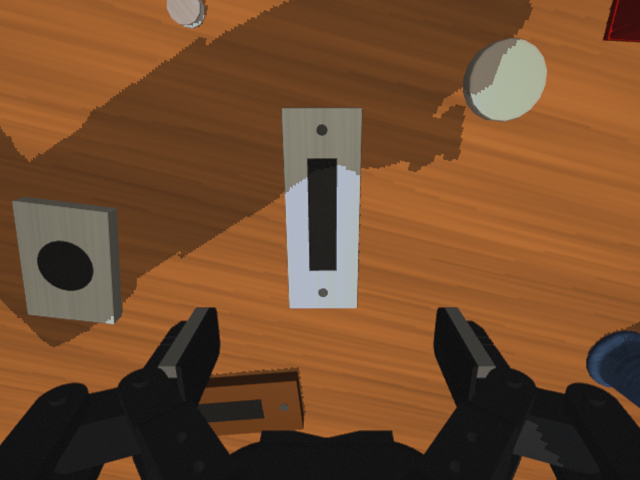

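The template is at pixel (322,208), and the wrist view measures it at 160.1 x 57.0 mm, centre (0.5197,-0.3708), yaw 14.25°. I'll line up and descend.

{"api": "send_rows", "payload": {
  "targets": [
    [[0.0015,-0.006,0.1],[0,0,-0.0012]],
    [[0.0015,-0.006,0.2],[0,0,-0.0012]],
    [[0.0015,-0.006,0.24],[0,0,-0.0012]],
    [[0.0015,-0.006,0.24],[0,0,-0.0012]],
    [[0.0015,-0.006,0.24],[0,0,-0.0012]],
    [[0.0015,-0.006,0.24],[0,0,-0.0012]],
    [[0.0015,-0.006,0.24],[0,0,-0.0012]]
  ],
  "fingers": 0.85
}}

```text
time_s: 2.05
ee_pos: [0.522, -0.3712, 0.0331]
tool_rot: [[0.969, 0.248, 0.003], [0.248, -0.969, -0.005], [0.002, 0.005, -1.0]]
contact_force: [0.1, 0.3, 0.3]
grip_width: 0.853
finger_force: 0.0
```

Run:
```python
from h import *;from station import *
o=observe();show(o);delta(o,[.5197,-.3708,.003],14.25)
s=snapshot('wrist')['image'];cv2.imwrite('pics/w2.png',s[:,:,::-1])
```

```text
t 2.05 p [ 0.522  -0.3712  0.0331] guide -0.032 -0.425 yaw 14.36 F [0.1 0.3 0.3] grip 0.853 0.0
shift [-0.0044, -0.0022, 0.0602] turn [0.0017, -0.0007, 0.0006] mm [-2.2 -1.1 30.1] deg [ 0.3  -0.12  0.11]
```

View pics/w2.png

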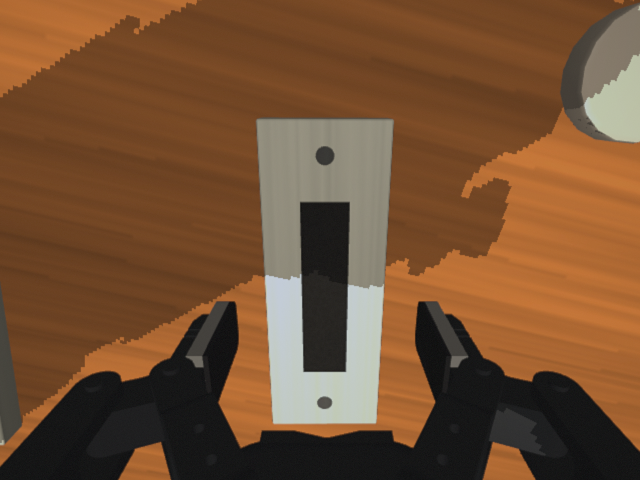

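The fingers straddle the template evenly, with pads at columns 225 and 428. Lowering now.

{"api": "send_rows", "payload": {
  "targets": [
    [[-0.002,-0.002,0.02],[0,0,0]],
    [[-0.004,-0.002,0.035],[0,0,0]],
    [[-0.004,-0.002,0.048],[0,0,0]],
    [[-0.004,-0.002,0.056],[0,0,0]],
    [[-0.004,-0.002,0.056],[0,0,0]],
    [[-0.004,-0.002,0.056],[0,0,0]]
  ]
}}

```text
time_s: 2.7
ee_pos: [0.5185, -0.3693, 0.0025]
tool_rot: [[0.969, 0.248, -0.0], [0.248, -0.969, -0.001], [-0.0, 0.001, -1.0]]
contact_force: [0.1, -0.7, 0.1]
grip_width: 0.846
finger_force: 0.0
```

{"api": "send_rows", "payload": {
  "targets": [
    [[0,0,0],[0,0,0]],
    [[0,0,0],[0,0,0]],
    [[0,0,0],[0,0,0]],
    [[0,0,0],[0,0,0]],
    [[0,0,0],[0,0,0]],
    [[0,0,0],[0,0,0]],
    [[0,0,0],[0,0,0]],
    [[0,0,0],[0,0,0]]
  ],
  "fingers": 0,
  "force": 40
}}

```text
time_s: 3.5
ee_pos: [0.519, -0.3698, 0.0033]
tool_rot: [[0.969, 0.248, 0.001], [0.248, -0.969, -0.003], [0.0, 0.003, -1.0]]
contact_force: [-0.1, 0.1, 4.9]
grip_width: 0.65
finger_force: 43.5
```

{"api": "send_rows", "payload": {
  "targets": [
    [[0,0,-0.02],[0,0,0]],
    [[0,0,-0.1],[0,0,0]],
    [[0,0,-0.2],[0,0,0]],
    [[0,0,-0.2],[0,0,0]],
    [[0,0,-0.2],[0,0,0]],
    [[0,0,-0.2],[0,0,0]]
  ]
}}

```text
time_s: 4.1
ee_pos: [0.5174, -0.3682, 0.1011]
tool_rot: [[0.969, 0.248, -0.002], [0.248, -0.969, 0.001], [-0.002, -0.001, -1.0]]
contact_force: [0.0, 0.5, -2.3]
grip_width: 0.65
finger_force: 43.9
```

Run:
```python
from h import *;from station import *
o=observe();show(o);delta(o,G(-.085,0,.09),float(f['yaw']))
s=snapshot('wrist')['image'];cv2.imwrite('pics/w3.png',s[:,:,::-1])
```

```text
t 4.1 p [ 0.5174 -0.3682  0.1011] guide -0.0369 -0.4225 yaw 14.38 F [ 0.   0.5 -2.3] grip 0.65 43.9
shift [0.1982, -0.8271, -0.0013] turn [-0.0002, 0.0007, 0.111] mm [  99.1 -413.6   -0.7] deg [-0.04  0.13 19.97]
```

View pics/w3.png

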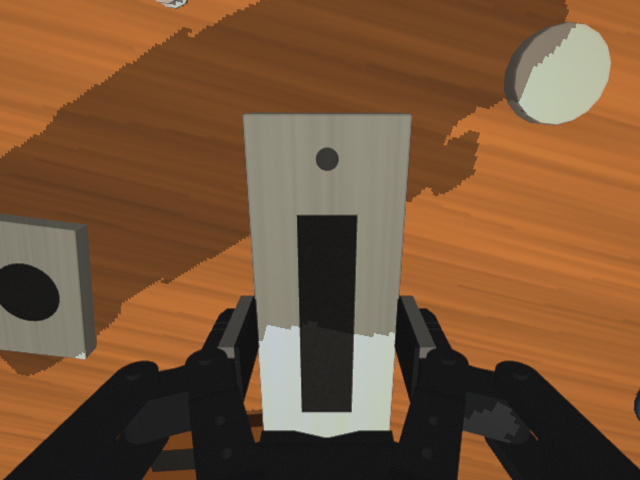

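Template held straight between the pads, strip at (327,310). Carrying it to just before the mouth.

{"api": "send_rows", "payload": {
  "targets": [
    [[0.0165,-0.069,0],[0,0,0.01]],
    [[0.033,-0.138,0],[0,0,0.02]],
    [[0.05,-0.207,0],[0,0,0.03]],
    [[0.066,-0.276,0],[0,0,0.04]],
    [[0.083,-0.345,0],[0,0,0.05]],
    [[0.099,-0.414,0],[0,0,0.06]],
    [[0.116,-0.483,0],[0,0,0.07]],
    [[0.132,-0.552,0],[0,0,0.08]],
    [[0.149,-0.62,0],[0,0,0.09]],
    [[0.165,-0.69,0],[0,0,0.1]],
    [[0.182,-0.76,0],[0,0,0.111]],
    [[0.198,-0.827,0],[0,0,0.111]]
  ]
}}

```text
time_s: 5.35
ee_pos: [0.5088, 0.0451, 0.1001]
tool_rot: [[0.997, -0.075, -0.003], [-0.075, -0.997, 0.01], [-0.004, -0.01, -1.0]]
contact_force: [-0.7, -0.6, -2.5]
grip_width: 0.647
finger_force: 44.0
```

{"api": "send_rows", "payload": {
  "targets": [
    [[0,0,0],[0,0,0]],
    [[0,0,0],[0,0,0]]
  ]
}}

```text
time_s: 5.55
ee_pos: [0.5096, 0.0425, 0.1007]
tool_rot: [[0.997, -0.078, -0.002], [-0.078, -0.997, 0.009], [-0.002, -0.009, -1.0]]
contact_force: [-0.4, -1.3, -2.0]
grip_width: 0.653
finger_force: 44.0
```

```bash
cat > w.py <<'E'
from h import *;from station import *
import sys
def wr(name=None):
    o=observe();show(o);s=snapshot('wrist');im=s['image']
    if name:cv2.imwrite(name,im[:,:,::-1])
    T=np.array(s['tool_from_camera']);R=np.array(o['tool_rot']);W=R@T[:3,:3];C=R@T[:3,3]+o['ee_pos']
    def px(uv,z):
        uv=np.atleast_2d(uv);d=np.c_[uv,np.ones(len(uv))]@np.linalg.inv(s['K']).T@W.T
        w=C+d*((z-C[2])/d[:,2])[:,None];q=w[:,:2]-f['O'];return np.c_[q@f['ex'],q@f['ey']]
    return o,im,px
E
python3 - <<'E'
from w import *
o,im,px=wr('pics/w4.png');delta(o,G(-.085,0,.004),float(f['yaw']))
E
```

```text
t 5.55 p [0.5096 0.0425 0.1007] guide -0.0847 -0.0145 yaw -4.46 F [-0.4 -1.3 -2. ] grip 0.653 44.0
shift [0.0004, -0.0275, 0.1696] turn [-0.0027, 0.0008, 0.0063] mm [  0.2 -13.8  84.8] deg [-0.49  0.15  1.14]
```

View pics/w4.png

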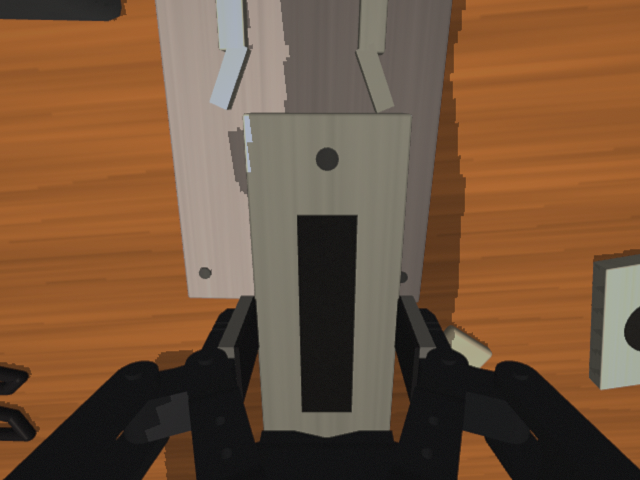

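Template held over the near bed, about 14 mm right of the mouth. The rail inner edges are at (245,20) and (361,20) in the picture, which I'll use to check the centre line.

Run:
```python
from w import *
o,im,px=wr()
print(px([[243,5],[244,40],[362,5],[359,45],[228,108],[377,111]],.023).round(4).tolist())
print('bed edges',px([[158,5],[450,20],[189,297],[180,220],[435,170]],.012).round(4).tolist())
print('tmpl front at z',px([[245,114],[410,114],[327,159]],o['ee_pos'][2]+.0107).round(4).tolist())
g=im[20].astype(int);print(g[205:260:2].sum(1).tolist(),g[340:400:2].sum(1).tolist())
```

```text
t 5.6 p [0.51   0.0419 0.1009] guide -0.0843 -0.015 yaw -4.52 F [-0.5 -0.  -2. ] grip 0.651 44.0
[[0.0464, 0.0312], [0.0302, 0.0315], [0.0475, -0.03], [0.0289, -0.0293], [-0.0041, 0.0422], [-0.0041, -0.0409]]
bed edges [[0.0479, 0.0795], [0.0436, -0.0789], [-0.1295, 0.0803], [-0.0737, 0.0806], [-0.038, -0.0799]]
tmpl front at z [[-0.0044, 0.0139], [-0.0033, -0.0415], [-0.0188, -0.0139]]
[444, 453, 451, 449, 447, 448, 521, 518, 516, 517, 522, 520, 521, 523, 523, 526, 525, 521, 455, 179, 187, 287, 456, 461, 458, 455, 443, 435] [284, 282, 282, 286, 278, 281, 283, 287, 278, 201, 373, 376, 369, 365, 367, 369, 372, 371, 373, 370, 366, 365, 312, 279, 278, 281, 283, 276, 278, 281]
```

{"api": "send_rows", "payload": {
  "targets": [
    [[0,-0.029,0.05],[-0.0027,0.0008,0.006]],
    [[0,-0.029,0.1],[-0.0027,0.0008,0.006]],
    [[0,-0.029,0.12],[-0.0027,0.0008,0.006]],
    [[0,-0.029,0.12],[-0.0027,0.0008,0.006]],
    [[0,-0.029,0.12],[-0.0027,0.0008,0.006]],
    [[0,-0.029,0.12],[-0.0027,0.0008,0.006]]
  ]
}}

```text
time_s: 6.25
ee_pos: [0.5119, 0.0432, 0.0433]
tool_rot: [[0.997, -0.078, 0.006], [-0.078, -0.997, 0.011], [0.005, -0.012, -1.0]]
contact_force: [-0.6, -0.1, -2.2]
grip_width: 0.65
finger_force: 44.0
```

Run:
```python
from w import *
o=observe();show(o);delta(o,G(-.082,0,.0033),float(f['yaw']))
```

```text
t 6.25 p [0.5119 0.0432 0.0433] guide -0.0824 -0.0136 yaw -4.47 F [-0.6 -0.1 -2.2] grip 0.65 44.0
shift [0.0011, -0.0266, 0.0563] turn [-0.0037, -0.0015, 0.0062] mm [  0.6 -13.3  28.1] deg [-0.67 -0.26  1.12]
```

y and yaw did not follow, so I suspect the last joint is at its limit. Checking.

Run:
```python
from w import *
o=observe();print(np.round(o['joint_positions'],2))
```

```text
[ -4.53  18.93 -24.25  46.55   0.66 179.94]
```

Joint 6 is at +180°. Either end of the template may go first, so I'll lift and turn the tool half round.

{"api": "send_rows", "payload": {
  "targets": [
    [[-0.01,0,-0.08],[0,0,-0.01]],
    [[-0.01,0,-0.13],[0,0,-0.04]],
    [[-0.01,0,-0.13],[0,0,-0.08]],
    [[-0.01,0,-0.13],[0,0,-0.12]],
    [[-0.01,0,-0.13],[0,0,-0.165]],
    [[-0.01,0,-0.13],[0,0,-0.21]],
    [[-0.01,0,-0.13],[0,0,-0.255]],
    [[-0.01,0,-0.13],[0,0,-0.3]],
    [[-0.01,0,-0.13],[0,0,-0.345]],
    [[-0.01,0,-0.13],[0,0,-0.39]],
    [[-0.01,0,-0.13],[0,0,-0.435]],
    [[-0.01,0,-0.13],[0,0,-0.48]]
  ]
}}

```text
time_s: 7.45
ee_pos: [0.5064, 0.0431, 0.1084]
tool_rot: [[0.134, 0.991, 0.006], [0.991, -0.134, 0.011], [0.012, 0.004, -1.0]]
contact_force: [1.2, -0.3, -2.0]
grip_width: 0.65
finger_force: 44.6
```

{"api": "send_rows", "payload": {
  "targets": [
    [[0,0,0],[0,0,-0.045]],
    [[0,0,0],[0,0,-0.09]],
    [[0,0,0],[0,0,-0.135]],
    [[0,0,0],[0,0,-0.18]],
    [[0,0,0],[0,0,-0.225]],
    [[0,0,0],[0,0,-0.27]],
    [[0,0,0],[0,0,-0.315]],
    [[0,0,0],[0,0,-0.36]],
    [[0,0,0],[0,0,-0.405]],
    [[0,0,0],[0,0,-0.45]],
    [[0,0,0],[0,0,-0.49]],
    [[0,0,0],[0,0,-0.51]]
  ]
}}

```text
time_s: 8.65
ee_pos: [0.5063, 0.0431, 0.1084]
tool_rot: [[-0.994, 0.105, 0.006], [0.105, 0.994, 0.011], [-0.005, 0.012, -1.0]]
contact_force: [-0.6, 0.2, -2.8]
grip_width: 0.65
finger_force: 44.6
```

Run:
```python
from w import *
o=observe();show(o);print(np.round(o['joint_positions'],2));delta(o,G(-.085,0,.04),float(f['yaw'])+180)
```

```text
t 8.65 p [0.5063 0.0431 0.1084] guide -0.088 -0.0142 yaw 173.98 F [-0.6  0.2 -2.8] grip 0.65 44.6
[ -4.59  14.54 -19.95  55.24   0.67   1.43]
shift [-0.0053, 0.0271, 0.1131] turn [0.0037, 0.0014, -0.0023] mm [-2.6 13.6 56.6] deg [ 0.67  0.26 -0.42]
```

{"api": "send_rows", "payload": {
  "targets": [
    [[-0.005,0.027,0],[0.0037,0.0014,-0.0023]],
    [[-0.005,0.027,0.05],[0.0037,0.0014,-0.0023]],
    [[-0.005,0.027,0.1],[0.0037,0.0014,-0.0023]],
    [[-0.005,0.027,0.113],[0.0037,0.0014,-0.0023]],
    [[-0.005,0.027,0.113],[0.0037,0.0014,-0.0023]],
    [[-0.005,0.027,0.113],[0.0037,0.0014,-0.0023]],
    [[-0.005,0.027,0.113],[0.0037,0.0014,-0.0023]]
  ]
}}

```text
time_s: 9.35
ee_pos: [0.511, 0.0568, 0.0523]
tool_rot: [[-0.995, 0.102, 0.001], [0.102, 0.995, 0.0], [-0.001, 0.0, -1.0]]
contact_force: [0.1, 0.4, -1.7]
grip_width: 0.649
finger_force: 44.6
```

Run:
```python
from w import *
o=observe();show(o);delta(o,G(-.083,-.0005,.0035),float(f['yaw'])+180)
```

```text
t 9.35 p [0.511  0.0568 0.0523] guide -0.0847 -0.0001 yaw 174.16 F [ 0.1  0.4 -1.7] grip 0.649 44.6
shift [-0.0033, -0.0008, 0.0735] turn [0.0001, 0.0002, -0.0013] mm [-1.7 -0.4 36.8] deg [ 0.01  0.03 -0.24]
```

{"api": "send_rows", "payload": {
  "targets": [
    [[-0.002,0,0.03],[0,0,-0.0013]],
    [[-0.002,0,0.055],[0,0,-0.0013]],
    [[-0.002,0,0.066],[0,0,-0.0013]],
    [[-0.002,0,0.07],[0,0,-0.0013]],
    [[-0.002,0,0.073],[0,0,-0.0013]],
    [[-0.002,0,0.073],[0,0,-0.0013]],
    [[-0.002,0,0.073],[0,0,-0.0013]]
  ]
}}

```text
time_s: 10.05
ee_pos: [0.5112, 0.0569, 0.0153]
tool_rot: [[-0.995, 0.097, -0.001], [0.097, 0.995, 0.0], [0.001, 0.0, -1.0]]
contact_force: [-2.4, 0.5, 6.0]
grip_width: 0.651
finger_force: 45.5
```

Run:
```python
from w import *
o=observe();show(o);delta(o,G(-.05,-.0003,.0035),float(f['yaw'])+180)
```

```text
t 10.05 p [0.5112 0.0569 0.0153] guide -0.0845 -0.0 yaw 174.41 F [-2.4  0.5  6. ] grip 0.651 45.5
shift [-0.069, -0.0006, -0.0004] turn [0.0001, -0.0003, 0.0] mm [-34.5  -0.3  -0.2] deg [ 0.02 -0.05  0.01]
```

On the bed with light contact. Sliding forward into the flare, still gripped.

{"api": "send_rows", "payload": {
  "targets": [
    [[-0.01,0,-0.001],[0,0,0]],
    [[-0.02,0,-0.001],[0,0,0]],
    [[-0.03,0,-0.001],[0,0,0]],
    [[-0.04,0,-0.001],[0,0,0]],
    [[-0.05,0,-0.001],[0,0,0]],
    [[-0.05,0,-0.001],[0,0,0]]
  ]
}}

```text
time_s: 10.65
ee_pos: [0.5375, 0.0543, 0.0153]
tool_rot: [[-0.995, 0.098, 0.0], [0.098, 0.995, 0.0], [-0.0, 0.0, -1.0]]
contact_force: [0.5, 0.2, 3.7]
grip_width: 0.654
finger_force: 45.3
```

{"api": "send_rows", "payload": {
  "targets": [
    [[-0.005,0,0],[0,0,0]],
    [[-0.01,0,0],[0,0,0]],
    [[-0.015,0,0],[0,0,0]],
    [[-0.02,0,0],[0,0,0]],
    [[-0.025,0,0],[0,0,0]],
    [[-0.03,0,0],[0,0,0]],
    [[-0.03,0,0],[0,0,0]]
  ]
}}

```text
time_s: 11.35
ee_pos: [0.5506, 0.0541, 0.0153]
tool_rot: [[-0.995, 0.096, -0.002], [0.096, 0.995, 0.002], [0.002, 0.002, -1.0]]
contact_force: [-3.2, 3.5, 9.0]
grip_width: 0.65
finger_force: 45.7
```

Run:
```python
from w import *
o=observe();show(o)
s=snapshot('top')
im=s['image'];a=cv2.resize(im[120:300,200:340],None,fx=3.3,fy=3.3,interpolation=cv2.INTER_CUBIC)
b=cv2.resize(snapshot('side')['image'][140:280,270:430],None,fx=2,fy=2,interpolation=cv2.INTER_CUBIC)
c=np.zeros((594,800,3),np.uint8);c[:594,:462]=a[:594];c[:280,470:790]=b;cv2.imwrite('pics/c5.png',c[:,:,::-1])
```

```text
t 11.35 p [0.5506 0.0541 0.0153] guide -0.045 0.0011 yaw 174.48 F [-3.2  3.5  9. ] grip 0.65 45.7
```

View pics/c5.png

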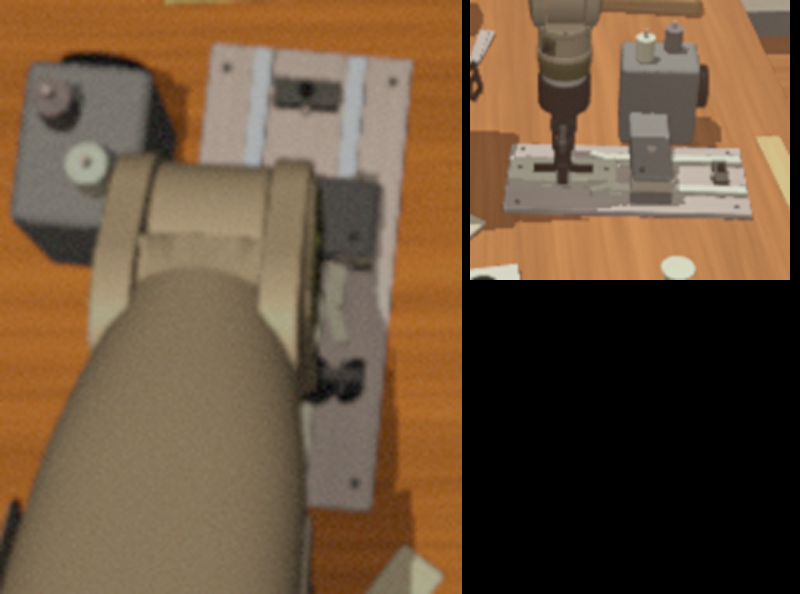

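The template lies flat with its front between the rails (tool at x = -45 mm in the guide, so the front is at about +35 mm). Releasing, rising and going behind it.

{"api": "send_rows", "payload": {
  "targets": [
    [[0,0,0],[0,0,0]],
    [[0,0,0],[0,0,0]],
    [[0,0,0],[0,0,0]],
    [[0,0,0],[0,0,0]],
    [[0,0,-0.03],[0,0,0]],
    [[0,0,-0.08],[0,0,0]],
    [[0,0,-0.12],[0,0,0]],
    [[0,0,-0.12],[0,0,0]]
  ],
  "fingers": 0.85
}}

```text
time_s: 12.25
ee_pos: [0.5529, 0.0527, 0.0774]
tool_rot: [[-0.995, 0.098, 0.003], [0.098, 0.995, -0.0], [-0.003, 0.0, -1.0]]
contact_force: [0.4, -0.7, -0.1]
grip_width: 0.851
finger_force: 0.0
```

{"api": "send_rows", "payload": {
  "targets": [
    [[0.09,0,0],[0,0,0]],
    [[0.18,0,0],[0,0,0]],
    [[0.23,0,0],[0,0,0]],
    [[0.23,0,0],[0,0,0]],
    [[0.23,0,0],[0,0,0]],
    [[0.23,0,0],[0,0,0]],
    [[0.23,0,0],[0,0,0]]
  ],
  "fingers": 0,
  "force": 40
}}

```text
time_s: 12.95
ee_pos: [0.4375, 0.064, 0.0749]
tool_rot: [[-0.995, 0.098, -0.001], [0.098, 0.995, 0.0], [0.001, 0.0, -1.0]]
contact_force: [-0.7, 0.6, 0.0]
grip_width: -0.003
finger_force: 0.0
```

Run:
```python
from w import *
o=observe();show(o);delta(o,G(-.16,.0008,.005),float(f['yaw'])+180)
s=snapshot('top')
im=s['image'];a=cv2.resize(im[120:300,200:340],None,fx=3.3,fy=3.3,interpolation=cv2.INTER_CUBIC)
b=cv2.resize(snapshot('side')['image'][140:280,270:430],None,fx=2,fy=2,interpolation=cv2.INTER_CUBIC)
c=np.zeros((594,800,3),np.uint8);c[:594,:462]=a[:594];c[:280,470:790]=b;cv2.imwrite('pics/c6.png',c[:,:,::-1])
```

```text
t 12.95 p [0.4375 0.064  0.0749] guide -0.1585 -0.0002 yaw 174.39 F [-0.7  0.6  0. ] grip -0.003 0.0
shift [0.0028, 0.002, 0.1158] turn [0.0, -0.0004, -0.0001] mm [ 1.4  1.  57.9] deg [ 0.   -0.07 -0.02]
```

View pics/c6.png

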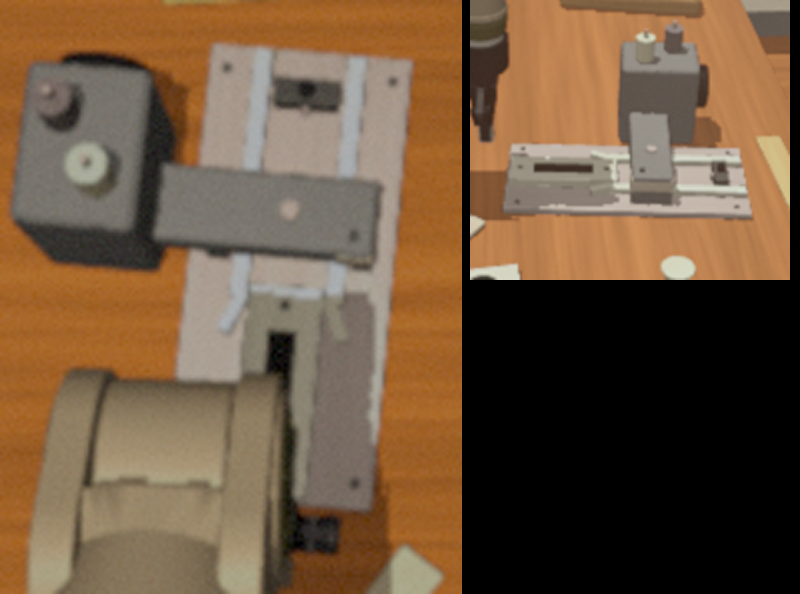

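The template is straight in the mouth, its front edge at crop (285,290) and rear at about (275,495). The fingers are behind it. Lowering, then pushing.

{"api": "send_rows", "payload": {
  "targets": [
    [[0.003,0.002,0.05],[0,0,0]],
    [[0.003,0.002,0.1],[0,0,0]],
    [[0.003,0.002,0.116],[0,0,0]],
    [[0.003,0.002,0.116],[0,0,0]],
    [[0.003,0.002,0.116],[0,0,0]],
    [[-0.02,0.002,0.116],[0,0,0]],
    [[-0.03,0.002,0.116],[0,0,0]],
    [[-0.04,0.002,0.116],[0,0,0]],
    [[-0.05,0.002,0.116],[0,0,0]],
    [[-0.06,0.002,0.116],[0,0,0]],
    [[-0.07,0.002,0.116],[0,0,0]]
  ]
}}

```text
time_s: 14.15
ee_pos: [0.471, 0.0618, 0.0168]
tool_rot: [[-0.995, 0.097, -0.003], [0.097, 0.995, 0.0], [0.003, 0.0, -1.0]]
contact_force: [-0.7, 0.7, 0.9]
grip_width: -0.0
finger_force: 0.4
```

Run:
```python
from w import *
o=observe();show(o);delta(o,G(-.06,.0005,.005),float(f['yaw'])+180)
```

```text
t 14.15 p [0.471  0.0618 0.0168] guide -0.1249 0.0009 yaw 174.41 F [-0.7  0.7  0.9] grip -0.0 0.4
shift [-0.1299, -0.0008, -0.0008] turn [0.0, -0.0009, 0.0] mm [-64.9  -0.4  -0.4] deg [ 0.   -0.15  0.  ]
```

{"api": "send_rows", "payload": {
  "targets": [
    [[-0.012,0,0],[0,0,0]],
    [[-0.024,0,0],[0,0,0]],
    [[-0.036,0,0],[0,0,0]],
    [[-0.048,0,0],[0,0,0]],
    [[-0.06,0,0],[0,0,0]],
    [[-0.072,0,0],[0,0,0]],
    [[-0.084,0,0],[0,0,0]],
    [[-0.096,0,0],[0,0,0]]
  ]
}}

```text
time_s: 14.95
ee_pos: [0.519, 0.057, 0.0165]
tool_rot: [[-0.995, 0.098, -0.002], [0.098, 0.995, 0.0], [0.003, 0.0, -1.0]]
contact_force: [-1.3, -0.2, 0.2]
grip_width: -0.003
finger_force: 1.2
```

{"api": "send_rows", "payload": {
  "targets": [
    [[-0.008,0,0],[0,0,0]],
    [[-0.016,0,0],[0,0,0]],
    [[-0.024,0,0],[0,0,0]],
    [[-0.032,0,0],[0,0,0]],
    [[-0.04,0,0],[0,0,0]],
    [[-0.048,0,0],[0,0,0]]
  ]
}}

```text
time_s: 15.55
ee_pos: [0.5429, 0.0547, 0.0167]
tool_rot: [[-0.995, 0.097, -0.002], [0.097, 0.995, 0.0], [0.002, 0.0, -1.0]]
contact_force: [-1.6, -0.1, -1.1]
grip_width: 0.005
finger_force: 1.2
```

Run:
```python
from w import *
o=observe();show(o);delta(o,G(-.02,.0005,.005),float(f['yaw'])+180)
```

```text
t 15.55 p [0.5429 0.0547 0.0167] guide -0.0527 0.0009 yaw 174.41 F [-1.6 -0.1 -1.1] grip 0.005 1.2
shift [-0.0655, -0.0008, -0.0007] turn [0.0, -0.0007, 0.0] mm [-32.7  -0.4  -0.3] deg [ 0.01 -0.12  0.  ]
```

{"api": "send_rows", "payload": {
  "targets": [
    [[-0.006,0,0],[0,0,0]],
    [[-0.012,0,0],[0,0,0]],
    [[-0.018,0,0],[0,0,0]],
    [[-0.024,0,0],[0,0,0]],
    [[-0.03,0,0],[0,0,0]],
    [[-0.036,0,0],[0,0,0]],
    [[-0.042,0,0],[0,0,0]],
    [[-0.048,0,0],[0,0,0]],
    [[-0.054,0,0],[0,0,0]]
  ]
}}

```text
time_s: 16.45
ee_pos: [0.5697, 0.0522, 0.0167]
tool_rot: [[-0.995, 0.097, -0.002], [0.097, 0.995, 0.0], [0.002, 0.0, -1.0]]
contact_force: [-3.8, 1.2, 0.3]
grip_width: 0.0
finger_force: 1.6
```

Run:
```python
from w import *
o=observe();show(o);d=pickle.load(open('s0.pkl','rb'))
for n in('top','side'):
    s=snapshot(n);cv2.imwrite(f'pics/{n}7.png',s['image'][:,:,::-1])
a=cv2.imread('pics/top7.png')[110:290,190:330];b=cv2.imread('pics/side7.png')[180:260,280:420]
c=np.zeros((594,800,3),np.uint8);a=cv2.resize(a,None,fx=2.2,fy=2.2,interpolation=2);b=cv2.resize(b,None,fx=3.4,fy=3.4,interpolation=2)
c[:a.shape[0],:a.shape[1]]=a;c[:b.shape[0],315:315+b.shape[1]]=b;cv2.imwrite('pics/c7.png',c)
```

```text
t 16.45 p [0.5697 0.0522 0.0167] guide -0.0258 0.001 yaw 174.41 F [-3.8  1.2  0.3] grip 0.0 1.6
```

View pics/c7.png

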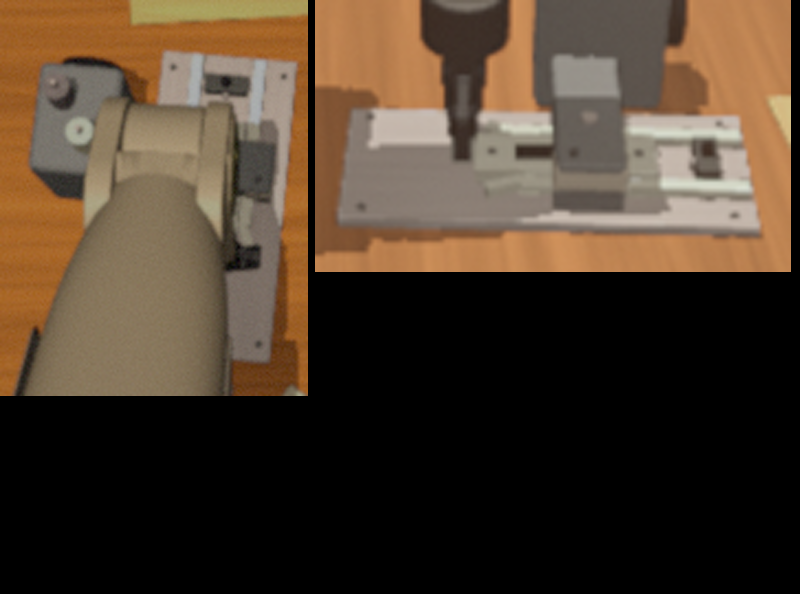

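The side crop shows the template through the tunnel: front edge at (660,160), stop at (692,155), about 30 mm to go. Continuing slowly.

{"api": "send_rows", "payload": {
  "targets": [
    [[-0.005,0,0],[0,0,0]],
    [[-0.01,0,0],[0,0,0]],
    [[-0.015,0,0],[0,0,0]],
    [[-0.02,0,0],[0,0,0]],
    [[-0.025,0,0],[0,0,0]],
    [[-0.03,0,0],[0,0,0]]
  ]
}}

```text
time_s: 17.15
ee_pos: [0.5846, 0.0507, 0.0166]
tool_rot: [[-0.995, 0.097, -0.002], [0.097, 0.995, 0.0], [0.002, 0.0, -1.0]]
contact_force: [-2.9, 1.6, 1.9]
grip_width: 0.001
finger_force: 1.8
```

{"api": "send_rows", "payload": {
  "targets": [
    [[-0.003,0,0],[0,0,0]],
    [[-0.006,0,0],[0,0,0]],
    [[-0.009,0,0],[0,0,0]]
  ]
}}

```text
time_s: 17.45
ee_pos: [0.5889, 0.0503, 0.0166]
tool_rot: [[-0.995, 0.097, -0.002], [0.097, 0.995, 0.0], [0.002, 0.0, -1.0]]
contact_force: [-3.8, 2.0, 1.7]
grip_width: -0.0
finger_force: 1.8
```

Run:
```python
from w import *
show(observe())
```

```text
t 17.45 p [0.5889 0.0503 0.0166] guide -0.0065 0.0009 yaw 174.41 F [-3.8  2.   1.7] grip -0.0 1.8
```

{"api": "send_rows", "payload": {
  "targets": [
    [[-0.002,0,0],[0,0,0]],
    [[-0.004,0,0],[0,0,0]],
    [[-0.006,0,0],[0,0,0]]
  ]
}}

```text
time_s: 17.75
ee_pos: [0.5919, 0.05, 0.0166]
tool_rot: [[-0.995, 0.097, -0.002], [0.097, 0.995, 0.0], [0.002, 0.0, -1.0]]
contact_force: [-3.3, 1.4, 1.0]
grip_width: -0.001
finger_force: 1.8
```

{"api": "send_rows", "payload": {
  "targets": [
    [[-0.002,0,0],[0,0,0]],
    [[-0.004,0,0],[0,0,0]]
  ]
}}

```text
time_s: 17.95
ee_pos: [0.5939, 0.0498, 0.0166]
tool_rot: [[-0.995, 0.097, -0.002], [0.097, 0.995, 0.0], [0.002, 0.0, -1.0]]
contact_force: [-3.9, 1.8, 1.4]
grip_width: 0.002
finger_force: 1.8
```

{"api": "send_rows", "payload": {
  "targets": [
    [[-0.002,0,0],[0,0,0]],
    [[-0.004,0,0],[0,0,0]]
  ]
}}

```text
time_s: 18.15
ee_pos: [0.5959, 0.0495, 0.0166]
tool_rot: [[-0.995, 0.098, -0.002], [0.098, 0.995, 0.0], [0.002, 0.0, -1.0]]
contact_force: [-2.9, 1.6, 1.5]
grip_width: 0.002
finger_force: 1.8
```

{"api": "send_rows", "payload": {
  "targets": [
    [[-0.002,0,0],[0,0,0]],
    [[-0.003,0,0],[0,0,0]]
  ]
}}

```text
time_s: 18.35
ee_pos: [0.5975, 0.0494, 0.0165]
tool_rot: [[-0.995, 0.097, -0.002], [0.097, 0.995, 0.0], [0.002, 0.0, -1.0]]
contact_force: [-3.3, 3.1, 0.2]
grip_width: 0.003
finger_force: 1.8
```

{"api": "send_rows", "payload": {
  "targets": [
    [[-0.002,0,0],[0,0,0]],
    [[-0.003,0,0],[0,0,0]]
  ]
}}

```text
time_s: 18.55
ee_pos: [0.599, 0.0492, 0.0166]
tool_rot: [[-0.995, 0.097, -0.002], [0.097, 0.995, 0.0], [0.002, 0.0, -1.0]]
contact_force: [-3.8, 1.5, 1.0]
grip_width: -0.006
finger_force: 1.8
```

{"api": "send_rows", "payload": {
  "targets": [
    [[-0.002,0,0],[0,0,0]],
    [[-0.002,0,0],[0,0,0]]
  ]
}}

```text
time_s: 18.75
ee_pos: [0.5999, 0.0491, 0.0165]
tool_rot: [[-0.995, 0.098, -0.002], [0.098, 0.995, 0.0], [0.002, 0.0, -1.0]]
contact_force: [-3.5, 3.0, 0.2]
grip_width: -0.001
finger_force: 1.7
```

{"api": "send_rows", "payload": {
  "targets": [
    [[-0.002,0,0],[0,0,0]],
    [[-0.002,0,0],[0,0,0]]
  ]
}}

```text
time_s: 18.95
ee_pos: [0.6009, 0.049, 0.0166]
tool_rot: [[-0.995, 0.097, -0.002], [0.097, 0.995, 0.0], [0.002, 0.0, -1.0]]
contact_force: [-2.8, 2.6, 1.5]
grip_width: -0.001
finger_force: 1.9
```

Run:
```python
from w import *
show(observe())
```

```text
t 18.95 p [0.6009 0.049  0.0166] guide 0.0055 0.0009 yaw 174.41 F [-2.8  2.6  1.5] grip -0.001 1.9
```

{"api": "send_rows", "payload": {
  "targets": [
    [[-0.002,0,0],[0,0,0]],
    [[-0.002,0,0],[0,0,0]]
  ]
}}

```text
time_s: 19.15
ee_pos: [0.6019, 0.0489, 0.0166]
tool_rot: [[-0.995, 0.098, -0.002], [0.098, 0.995, 0.0], [0.002, 0.0, -1.0]]
contact_force: [-3.0, 1.2, 0.5]
grip_width: -0.005
finger_force: 2.0
```

{"api": "send_rows", "payload": {
  "targets": [
    [[-0.002,0,0],[0,0,0]],
    [[-0.002,0,0],[0,0,0]]
  ]
}}

```text
time_s: 19.35
ee_pos: [0.6029, 0.0489, 0.0165]
tool_rot: [[-0.995, 0.098, -0.002], [0.098, 0.995, 0.0], [0.002, 0.0, -1.0]]
contact_force: [-3.5, 2.2, 0.9]
grip_width: 0.003
finger_force: 2.0
```

{"api": "send_rows", "payload": {
  "targets": [
    [[-0.0016,0,0],[0,0,0]],
    [[-0.0016,0,0],[0,0,0]]
  ]
}}

```text
time_s: 19.55
ee_pos: [0.6033, 0.0488, 0.0165]
tool_rot: [[-0.995, 0.097, -0.003], [0.097, 0.995, 0.0], [0.003, 0.0, -1.0]]
contact_force: [-4.9, 2.2, 1.8]
grip_width: 0.0
finger_force: 2.5
```

{"api": "send_rows", "payload": {
  "targets": [
    [[-0.0016,0,0],[0,0,0]],
    [[-0.0016,0,0],[0,0,0]]
  ]
}}

```text
time_s: 19.75
ee_pos: [0.6033, 0.0488, 0.0164]
tool_rot: [[-0.995, 0.097, -0.004], [0.097, 0.995, 0.0], [0.004, -0.0, -1.0]]
contact_force: [-6.4, 2.0, 3.2]
grip_width: 0.001
finger_force: 3.4
```

Run:
```python
from w import *
o=observe();show(o)
s=snapshot('side');cv2.imwrite('pics/side8.png',cv2.resize(s['image'][190:250,330:420],None,fx=8,fy=8,interpolation=2)[:,:,::-1])
```

```text
t 19.75 p [0.6033 0.0488 0.0164] guide 0.008 0.0008 yaw 174.41 F [-6.4  2.   3.2] grip 0.001 3.4
```

The tool stopped at x = 0.6033 while the force climbs, which means the solid stop. One more small nudge to confirm.

{"api": "send_rows", "payload": {
  "targets": [
    [[-0.0016,0,0],[0,0,0]],
    [[-0.0016,0,0],[0,0,0]],
    [[-0.0016,0,0],[0,0,0]]
  ]
}}

```text
time_s: 20.1
ee_pos: [0.6034, 0.0487, 0.0163]
tool_rot: [[-0.995, 0.097, -0.006], [0.097, 0.995, 0.0], [0.006, -0.0, -1.0]]
contact_force: [-8.6, 2.0, 3.9]
grip_width: 0.001
finger_force: 4.2
```

{"api": "send_rows", "payload": {
  "targets": [
    [[0.004,0,0],[0,0,0]],
    [[0.01,0,0],[0,0,0]],
    [[0.03,0,0],[0,0,0]],
    [[0.06,0,0],[0,0,0]],
    [[0.08,0,-0.05],[0,0,0]],
    [[0.1,0,-0.12],[0,0,0]],
    [[0.2,0,-0.2],[0,0,0]],
    [[0.3,0,-0.25],[0,0,0]],
    [[0.3,0,-0.25],[0,0,0]],
    [[0.3,0,-0.25],[0,0,0]],
    [[0.3,0,-0.25],[0,0,0]],
    [[0.3,0,-0.25],[0,0,0]]
  ]
}}

```text
time_s: 21.3
ee_pos: [0.4572, 0.063, 0.1415]
tool_rot: [[-0.995, 0.098, -0.001], [0.098, 0.995, 0.0], [0.001, -0.0, -1.0]]
contact_force: [0.3, -0.6, -0.8]
grip_width: -0.001
finger_force: 0.0
```

Run:
```python
from w import *
o=observe();show(o)
t=snapshot('top')['image'];s=snapshot('side')['image']
a=cv2.resize(t[120:300,200:340],None,fx=3.3,fy=3.3,interpolation=2);b=cv2.resize(s[200:250,350:415],None,fx=5,fy=5,interpolation=2)
c=np.zeros((594,800,3),np.uint8);c[:594,:462]=a[:594];c[:250,470:795]=b;cv2.imwrite('pics/c9.png',c[:,:,::-1])
```

```text
t 21.3 p [0.4572 0.063  0.1415] guide -0.1388 0.0008 yaw 174.39 F [ 0.3 -0.6 -0.8] grip -0.001 0.0
```

View pics/c9.png

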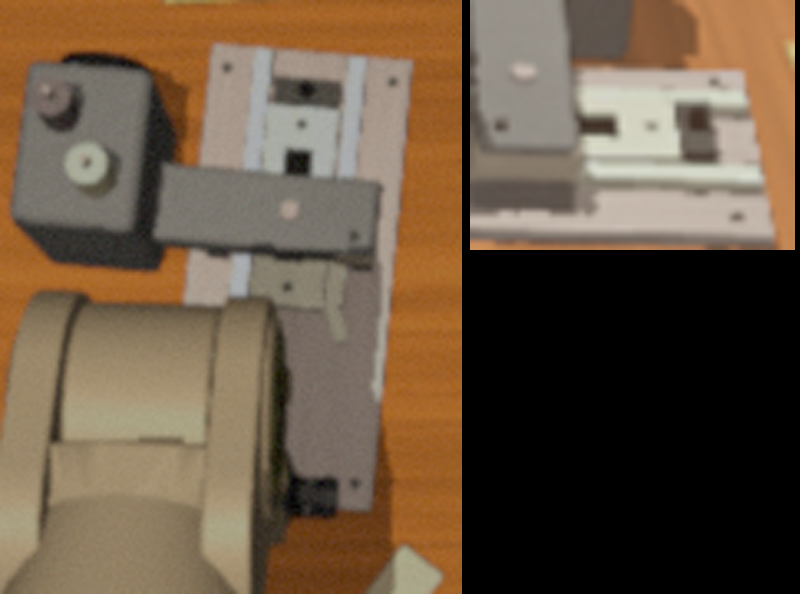

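The template sits against the stop: in the top crop its front edge meets the stop at (305,105), with no gap in either view. The robot is clear, so I'm handing in.

```bash
python3 -c "
from station import *
print(hand_in())"
```

```text
the job is handed in; nothing more can be done
None
```

The long narrow template is home against the stop: the push ended at about 9 N on the solid stop, the arm is clear of it, and the job is handed in (21 s on the clock; no verdict was returned).

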